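# Load the polished plate onto the hardness tester with the lifter

### The arm

A 6-joint arm with a two-finger parallel gripper is mounted at the origin on the work surface. World frame = base frame: x ahead of the robot, y to its left, z up, the work surface at z = 0. Lengths are in mm, angles in rad, forces in N, time in s.
With the tool pointing down it reaches from about 350 to 975 mm from the base axis. Payload 7.1 kg.
Tool frame: the origin (TCP) lies at the very end of the fingers, on their centre line; the grasp point (between the pads) lies 19 mm behind it (ctrl.tcp_to_grasp is the distance from the TCP to the grasp point, in mm); z points along the fingers, x is the direction in which the jaws open and shut, and the axes are right-handed (so a half turn about z gives the same grasp; the last joint's range is limited). The gripper opens to 88 mm and grips with 3 to 60 N. Pads are 20 mm wide; open, the fingers measure 115 mm over their backs; the gripper's body (75 mm by 178 mm) begins 61 mm behind the grasp point.
Start: joints at [1.254, 0.423, 1.63, -0, 1.089, -0.019], TCP at [183.354, 597.483, 191.775] pointing down, gripper open.
Joint ranges: [-3, 3], [-0.9, 2.11], [0.09, 2.58], [-1.31, 4.45], [0.11, 2.69], [-2.54, 2.54]. Speed limits (rad/s): [2.39, 2.39, 3.01, 3.14, 3.14, 3.14].

### API

Orientations are given as a rotation vector (axis times angle).
In Python, from workcell import get_obs, viewer, ctrl, masks_of gives the robot as it stands. The module is installed in compiled form; this text tells all that it offers.
- The arm moves only by the shell command python3 -m inch 'ROWS'. ROWS is JSON, a list of rows, each an object of numbers: "tx", "ty", "tz": the shift along the tool's x, y, z in cm; "ax", "ay", "az": the turn, a rotation vector about the tool's x, y, z in degrees; "jaw": the opening, from 0 (shut) to 1 (fully open). In form: [{"tx": .., "ty": .., "tz": .., "ax": .., "ay": .., "az": .., "jaw": ..}, ...]. A call has 1 to 12 rows; each row shifts and turns the commanded pose from where the row before left it, along the tool's axes as they then stand; what a row does not reach is not made up. A row lasts 1/8 s, in which the tool goes at most 62.5 mm and 10.7 degrees, less where a joint would pass 70% of its speed; a pose out of reach is approached as far as the arm can. A call is refused whole if a number of a shift passes 6.25 or a number of a turn 10.7, either way. A call with a gripper value outside its range is refused whole. The fingers move at their own pace and stop on an object; the grip force is fixed at half the most. Time passes only in rows, so rows that do not move let the fingers close. It gives the time, the measured TCP pose, the force and the opening at its end, in the units of the state.
- get_obs(): the state, without advancing time (a new reading comes with each control period).
- viewer.get_image(name): name is "scene" or "top" or "wrist"; returns (picture, depth): 400x640x3 uint8, red, green, blue; 400x640 float32, mm along the optical axis (not along the pixel's ray), 0 where there is no reading.
- viewer.get_calibration(name): a dict with "fx", "fy", "cx", "cy" (pixels), "rvec" (rotation vector, rad) and "tvec" (3), from world to camera coordinates, as OpenCV has them. Camera axes: x right, y down, z forward; pixel columns grow to the right and rows downward; lengths in mm; the calibration is good to about 2 mm. The wrist camera is an equidistant fisheye: a pixel r from the principal point sees the ray r / f radians off the axis. A picture is of the moment at which its call begins: read the wrist's pose just before it. get_calibration takes no time and is no camera call; for the wrist camera it gives the pose at the moment of the call.
- ctrl.close_job(): hands the job in, once; it reports no verdict.
Trained networks look in the newest picture that a camera, given by its name, has taken for a name from the list of things; names that differ only in an ending like _2 or _b are one class to them, and where a whole thing is asked for, a point or a joint stands for the part that bears it (a point fixed in the world has none). Each returns a list of dicts, best first, with "score" (0 to 1); they miss things now and then, are a little off and sometimes report something else, mostly with a low value. They report only what shows in the picture. A call takes as long as a camera call. They do not tell look-alikes from the thing itself.
- masks_of(camera, thing): "pixels" (400x640 bool, what is visible of it) and "location" ([column, row] in pixels, amid what is visible of it).
The state is a dict: "t": time; "qpos": joint angles; "qvel": joint speeds; "joint_torque": joint torques, N m; "ee_pos": TCP position; "orientation": TCP orientation; "ft_force": force on the tool from outside, world axes, zero at the start; "moment": the same for the moment, N m; "width": finger opening in mm.
Only numpy, scipy, OpenCV 4.12 (cv2) and the standard library are available. Lean on these libraries where they do the work, as an engineer would, in place of code of your own. Each camera call takes 0.05 s, during which the arm holds its last target. There are 200 camera calls.

### The job

Pull the orange-handled lifter up out of its black holder, slide its foot under the polished steel plate (not the brass one), carry the plate level on the lifter to the hardness tester and set it down on the tester's black stage, flat on both rails between the lips and not overhanging the rails' ends. Then draw the lifter out and stand it back in its black holder, handle up. Never touch the steel plate with the robot itself, tip it or drop it, and leave the brass plate, the other tools and everything else where they are.

Things in the scene. Friction and masses are not known exactly. Their poses are not given: they have to be found in the camera images.
- lifter: L-shaped plate lifter, 181 mm tall, 120 g, loose. Origin on the handle axis at the foot's underside; z up the handle, x where the foot points. Foot 3 mm thick, 30 wide (y), x -20 to +60 mm. Stem 12 (x) x 14 (y) mm up to z 103. Orange grip 24 (x) x 16 (y) mm, z 103 to 181. Starts standing in the black holder, foot along the holder's x within 0.1 rad.
- lifter_cup: Black plastic open-topped holder for the lifter, fixed to the table, 104 (x) x 54 (y) mm outside, 96 x 46 mm inside, 90 mm high, floor 4 mm thick. Origin at the centre of its underside, z up. The lifter stands in it with its origin at about x = -20 mm, y = 0.
- steel_plate: Polished steel plate, 60 x 60 x 6 mm, about 160 g, loose, lying on its rest. Origin at the centre of its underside, z up.
- brass_plate: Yellow brass plate of the same size, on the other rest; leave it alone. Origin at the centre of its underside.
- rest_a: Low blue rest, fixed, 84 x 92 mm base 6 mm thick; origin at its underside centre. White rails, tops 24 mm above the table: two rails along x, each 12 mm wide, 84 long, 18 high, 42 mm clear channel between them; side lips 5 mm above the rails, 70 mm apart; end lips (inner face x = +37 mm) on the rails; the -x end is free. The steel plate lies within 4 mm of its centre.
- rest_b: Low blue rest, fixed, 84 x 92 mm base 6 mm thick; origin at its underside centre. White rails, tops 24 mm above the table: two rails along x, each 12 mm wide, 84 long, 18 high, 42 mm clear channel between them; side lips 5 mm above the rails, 70 mm apart; end lips (inner face x = +37 mm) on the rails; the -x end is free. The brass plate lies within 4 mm of its centre.
- tester: White hardness tester, fixed. Origin on the table under its stage centre; x points from the stage to the machine. A foot 100 mm wide (y), 28 high runs from x = -50 mm to the machine, which begins at x = 130 mm (base 240 wide, 50 high), its head at x = 160 mm (210 wide, up to 470 high). Nothing hangs over the stage.
- stage_bed (a point): Centre of the tester's stage at rail-top height (78 mm above the table); axes as the tester's. Stage: black plate 92 x 92 mm, its top 18 mm below this point, with two rails along x, each 12 mm wide, 84 long, 18 high, 42 mm clear channel between them; side lips 5 mm above the rails, 70 mm apart; end lips (inner face x = +37 mm) on the rails; the -x end is free.
- brush_cup: Grey holder with a base of 70 x 56 x 6 mm and a square tube of 36 mm, 100 mm high in all, fixed; the brush stands in it. Origin at the centre of its underside.
- driver_cup: Grey holder of the same kind; the green-handled driver stands in it.
- brush: Upright brush, 24 to 26 mm across, 163 mm long, its foot 10 mm above the table in its holder. Origin at its lower end. Leave alone.
- driver: Upright green-handled driver, 25 mm across, 165 mm long, its foot 10 mm above the table. Origin at its lower end. Leave alone.
- oil_bottle: Oil bottle, 54 mm diameter, 180 mm tall, standing loose between the rests and the tester. Origin at the centre of its underside. Leave alone.
- ref_block: Steel reference disc, 60 mm diameter, 12 mm high, loose on the table. Leave alone.
- cap_jar: Jar, 56 mm diameter, 60 mm tall, loose. Leave alone.
- mouse: Black computer mouse, 100 x 58 x 30 mm, loose. Leave alone.
There are look-alikes about, which are no part of the job. Several things look just like the lifter: the one meant starts farthest from the robot's base. Leave any red look-alike of the lifter_cup alone.

How it is judged (in metres and radians):
On the way, in this order (a step that is already met when the one before it is completed fails the run):
1. the lifter is pulled up out of its holder (its foot above the rim) (z of lifter in the frame of lifter_cup above 0.092 m), for 0.1 s.
2. the steel plate is lifted off its rest on the lifter (at least 10 mm above the rails) (z of steel_plate in the frame of rest_a above 0.034 m and contact force between lifter and steel_plate above 0.4 N), for 0.2 s.
3. the steel plate lies on the stage and the lifter has been drawn out from under it (its handle more than 90 mm from the plate's centre) (x of steel_plate in the frame of stage_bed between -0.012 and 0.012 m and y of steel_plate in the frame of stage_bed between -0.009 and 0.009 m and z of steel_plate in the frame of stage_bed between -0.003 and 0.003 m and angle between steel_plate's own z axis and vertical below 0.05 rad and horizontal distance between lifter and steel_plate above 0.09 m and linear speed of steel_plate below 0.03 m/s), for 0.2 s.
At the end, for the whole second after the job is handed in: Steel plate at rest, flat on both stage rails (height within 3 mm, tilt under 0.05 rad), between the side lips and within 12 mm of the stage centre along the rails; lifter at rest standing in its black holder, handle up (foot within 15 mm of the holder underside, tilt under 0.2 rad) (x of steel_plate in the frame of stage_bed between -0.012 and 0.012 m and y of steel_plate in the frame of stage_bed between -0.009 and 0.009 m and z of steel_plate in the frame of stage_bed between -0.003 and 0.003 m and angle between steel_plate's own z axis and vertical below 0.05 rad and x of lifter in the frame of lifter_cup between -0.04 and 0.04 m and y of lifter in the frame of lifter_cup between -0.02 and 0.02 m and z of lifter in the frame of lifter_cup between -0.005 and 0.015 m and angle between lifter's own z axis and vertical below 0.2 rad and linear speed of each of lifter, steel_plate below 0.03 m/s); the robot touches nothing.
It fails at once if the robot itself touches the steel plate (contact force between any of the fingers, the arm and steel_plate above 0.5 N).
It fails at once if the steel plate is tipped by more than 0.3 rad (angle between steel_plate's own z axis and vertical above 0.3 rad).
It fails at once if the steel plate falls below its rest's rails (height (world z) of steel_plate below 0.016 m).
It fails at once if another thing (brass plate, brush, driver, bottle, disc, jar, mouse) is moved by more than 20 mm or tipped by more than 0.35 rad (distance of any of brass_plate, brush, driver, oil_bottle, ref_block, cap_jar, mouse from where it was at the start of the episode above 0.02 m or angle between any of brass_plate, brush, driver, oil_bottle, ref_block, cap_jar, mouse's own z axis and vertical above 0.35 rad).
It also fails if it takes over 58 s, if anything falls off the work surface, if the arm or the gripper's body presses on something with over 40 N, if the wrist force passes 120 N, or if a joint passes its speed limit or range.

## Working session

There is one attempt and no reset: what is moved stays moved. The work goes in short steps, Python scripts to look and compute and a shell command to move; the robot and the scene stay as the last step left them, time stands still between calls to the robot, and variables do not carry over. Pictures are saved under pics/ and viewed, about 8 in all and at most 12, crops included, and the job is handed in when it is done.

```bash
mkdir -p pics
cat > h.py <<'E'
import numpy as np, cv2
from scipy.spatial.transform import Rotation as R
from workcell import get_obs, viewer, ctrl, masks_of
def cal(n):
    c=viewer.get_calibration(n); return c,R.from_rotvec(np.ravel(c["rvec"])).as_matrix(),np.ravel(c["tvec"])
def cloud(n,depth,c=None):
    c,Rm,t=c or cal(n); v,u=np.mgrid[:400,:640].astype(float)
    x=(u-c["cx"])/c["fx"]; y=(v-c["cy"])/c["fy"]
    if n=="wrist":
        r=np.hypot(x,y); s=np.where(r>1e-9,np.tan(np.minimum(r,1.5))/np.maximum(r,1e-9),1); x,y=x*s,y*s
    P=np.stack([x*depth,y*depth,depth],-1)
    W=(P-t)@Rm; W[depth<=0]=np.nan
    return W
def shot(n,f=None):
    c=cal(n); im,d=viewer.get_image(n)
    if f: cv2.imwrite("pics/"+f,im[:,:,::-1])
    return im,d,cloud(n,d,c)
E
python3 - <<'E'
from h import *
for n in("scene","top"):
    im,d,W=shot(n,n+"1.png"); np.savez(n+".npz",im=im,d=d,W=W)
    c,Rm,t=cal(n); print(n,"cam",-Rm.T@t)
    for th in "lifter lifter_cup steel_plate brass_plate rest_a tester brush_cup brush driver oil_bottle ref_block cap_jar mouse".split():
        for m in masks_of(n,th):
            p=m["pixels"]; q=W[p]; q=q[~np.isnan(q[:,0])]
            print(th,round(m["score"],2),np.round(m["location"]),p.sum(),np.round(np.median(q,0)) if len(q) else None,np.round(np.percentile(q,[2,98],axis=0)).tolist() if len(q) else None)
E
```

```text
scene cam [1123.98948734  157.81612352  822.7155986 ]
lifter 0.95 [268.  92.] 425 [ 230. -307.  116.] [[-0.0, -421.0, -2.0], [238.0, -258.0, 180.0]]
lifter 0.78 [228. 138.] 293 [ 450. -307.  136.] [[437.0, -317.0, 50.0], [457.0, -302.0, 185.0]]
lifter_cup 0.97 [206. 128.] 1311 [ 362. -427.   62.] [[289.0, -462.0, 0.0], [395.0, -399.0, 91.0]]
lifter_cup 0.79 [227. 171.] 1420 [ 480. -299.   55.] [[409.0, -341.0, 1.0], [517.0, -278.0, 92.0]]
steel_plate 0.78 [278. 252.] 699 [655. -99.  30.] [[605.0, -128.0, 1.0], [684.0, -68.0, 33.0]]
brass_plate 0.94 [345. 258.] 679 [627.  55.  30.] [[596.0, 25.0, 25.0], [655.0, 84.0, 33.0]]
rest_a 0.95 [272. 267.] 979 [679. -91.  19.] [[617.0, -143.0, -1.0], [701.0, -52.0, 31.0]]
rest_a 0.59 [344. 277.] 880 [652.  56.  19.] [[588.0, 9.0, 0.0], [672.0, 99.0, 31.0]]
tester 0.75 [578. 270.] 17086 [548. 519.  54.] [[414.0, 282.0, 11.0], [630.0, 607.0, 242.0]]
brush_cup 0.75 [580. 270.] 17091 [548. 519.  54.] [[413.0, 281.0, 11.0], [630.0, 608.0, 242.0]]
brush_cup 0.64 [269. 179.] 766 [ 470. -204.   38.] [[428.0, -235.0, 1.0], [490.0, -185.0, 100.0]]
brush
[... 1885 characters left out ...]
] [[438.0, -228.0, 70.0], [459.0, -200.0, 177.0]]
driver 0.43 [448. 191.] 154 [ 495. -406.  152.] [[486.0, -453.0, 1.0], [538.0, -398.0, 178.0]]
oil_bottle 0.68 [241. 163.] 494 [588. 192. 115.] [[571.0, 174.0, 0.0], [615.0, 223.0, 182.0]]
ref_block 0.57 [283. 231.] 303 [388.  62.  12.] [[362.0, 35.0, 1.0], [418.0, 88.0, 16.0]]
ref_block 0.27 [326. 153.] 305 [642. -82.  24.] [[611.0, -141.0, 3.0], [696.0, -53.0, 33.0]]
ref_block 0.27 [ 76. 179.] 18492 [494. 515. 297.] [[392.0, 288.0, 21.0], [612.0, 636.0, 472.0]]
cap_jar 0.58 [267. 119.] 319 [740. 131.  58.] [[722.0, 107.0, 2.0], [771.0, 166.0, 64.0]]
mouse 0.74 [378. 140.] 531 [ 698. -230.   29.] [[653.0, -267.0, 3.0], [746.0, -192.0, 35.0]]
```

```bash
python3 -c "
import cv2,numpy as np
a=cv2.imread('pics/scene1.png');b=cv2.imread('pics/top1.png')
cv2.imwrite('pics/both.png',cv2.resize(np.vstack([a,b]),(480,600)))"
```

```text
(no output)
```

View pics/scene1.png

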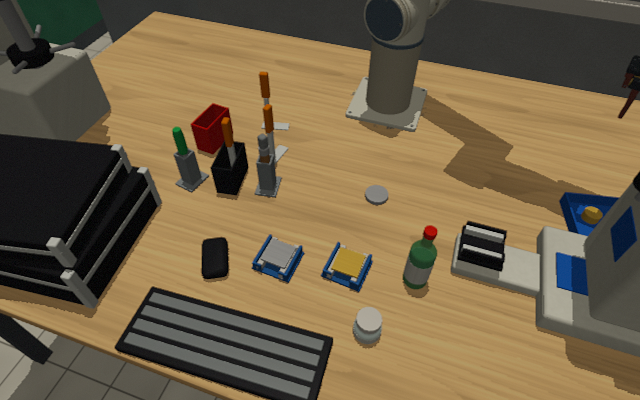

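View pics/top1.png

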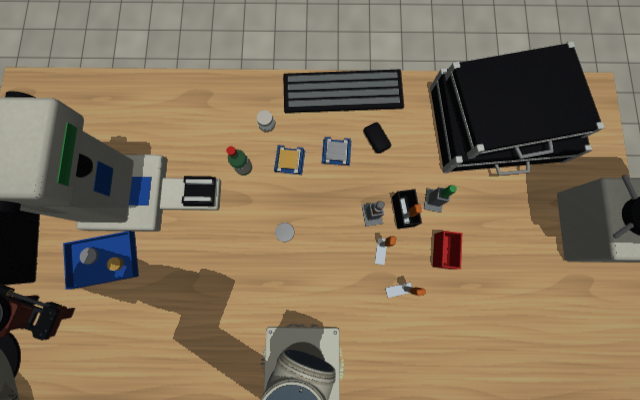

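The first view shows three orange-handled lifters, at scene pixels (265,85), (268,118) and (228,130). The last one stands in the black holder at (228,170), farthest from the base, so it's the one I want. The red holder at (210,128) is a look-alike. The steel plate is at (278,252), brass at (345,258) and the stage at (485,245). Next I'll fit poses.

```bash
cat >> h.py <<'E'
def rect(W,lo,hi,zlo,zhi,cond=None):
    m=(W[...,2]>zlo)&(W[...,2]<zhi)
    for i in(0,1): m&=(W[...,i]>lo[i])&(W[...,i]<hi[i])
    if cond is not None: m&=cond
    q=W[m]; 
    if len(q)<6: return len(q),None,None,None
    c,s,a=cv2.minAreaRect(q[:,:2].astype(np.float32)); return len(q),np.round(c,1),np.round(s,1),round(a,1),np.round(q.mean(0),1)
E
python3 - <<'E'
from h import *
o=get_obs(); print(o["t"],o["ee_pos"],o["orientation"])
im,d,W=shot("wrist","w0.png")
for n in("scene","top"):
    D=np.load(n+".npz"); im,W=D["im"].astype(int),D["W"]
    r,g,b=im[...,0],im[...,1],im[...,2]; org=(r>150)&(r>g*1.5)&(g>b*1.3); blue=(b>r*1.6)&(b>70); dark=(r<60)&(g<60)&(b<60); gr=(abs(r-b)<25)
    print(n)
    print("cup rim",rect(W,(390,-350),(530,-260),84,96,dark))
    print("handle",rect(W,(400,-350),(500,-270),112,178,org), "top",rect(W,(400,-350),(500,-270),178,192))
    print("resta blue",rect(W,(580,-170),(730,-30),-4,12,blue))
    print("resta lips",rect(W,(580,-170),(730,-30),26,34)," restb",rect(W,(560,0),(700,110),-4,12,blue))
    print("steel grey",rect(W,(600,-150),(720,-40),26,34,(gr)&(r>110)))
    print("stage dark",rect(W,(400,230),(600,440),54,66,dark),"rails",rect(W,(400,230),(600,440),72,90))
    print("foot28",rect(W,(400,200),(600,400),22,34))
E
python3 - <<'E'
import cv2,numpy as np
a=cv2.imread('pics/scene1.png');b=cv2.imread('pics/top1.png');w=cv2.imread('pics/w0.png')
A=cv2.resize(a[90:290,170:380],(420,400),interpolation=3)
B=cv2.resize(b[110:250,300:440],(380,380),interpolation=3)
C=np.zeros((600,800,3),np.uint8); C[:400,:420]=A; C[:380,420:]=B[:,:380]
C[400:600,:320]=cv2.resize(w,(320,200)); C[400:600,330:730]=cv2.resize(a[200:300,440:640],(400,200),interpolation=3)
cv2.imwrite('pics/m1.png',C)
E
```

```text
1.4 [183.36583786 597.48020595 191.77111749] [ 2.52648151e+00  1.86721326e+00 -2.93455145e-05]
scene
cup rim (199, array([ 464.1, -309.6]), array([105. ,  54.8]), 9.6, array([ 472.1, -304.9,   88.3]))
handle (0, None, None, None) top (55, array([ 443.8, -310. ]), array([26. , 16.1]), 13.9, array([ 445.5, -310. ,  183.2]))
resta blue (140, array([659.3, -85.7]), array([65.4, 83.4]), 85.7, array([680.8, -84.8,   6. ]))
resta lips (904, array([656.9, -98.9]), array([84.3, 86. ]), 86.7, array([657.9, -97.6,  29.6]))  restb (127, array([651.9,  72.2]), array([ 61.7, 118.2]), 36.7, array([654.3,  64.3,   5.9]))
steel grey (625, array([ 657.8, -101.8]), array([76.7, 77.9]), 85.8, array([654.8, -98. ,  30. ]))
stage dark (718, array([513.9, 321.6]), array([93.4, 88.3]), 88.0, array([518.8, 318.8,  59.9])) rails (839, array([509.9, 320.7]), array([87.5, 84.8]), 0.2, array([511.3, 321.4,  79. ]))
foot28 (990, array([511.6, 335.3]), array([100.9, 129. ]), 0.1, array([530.6, 347.4,  27.3]))
top
cup rim (142, array([ 459.4, -309.8]), array([103.2,  54.2]), 8.5, array([ 458.2, -305. ,   89.5]))
handle (0, None, None, None) top (55, array([ 440. , -310.1]), array([23.6, 16.1]), 11.3, array([ 439.6, -309.9,  184.7]))
resta blue (93, array([654.9, -98.3]), array([90.1, 82.4]), 85.9, array([642. , -94.6,   6.7]))
resta lips (448, array([654.4, -98.8]), array([83.7, 82.9]), 85.9, array([651.8, -99.3,  30. ]))  restb (79, array([622.4,  41.1]), array([64.3, 81.5]), 83.6, array([604.3,  43. ,   7. ]))
steel grey (313, array([651.7, -98.4]), array([65., 71.]), 86.5, array([650.8, -99.2,  30.3]))
stage dark (429, array([507.4, 321. ]), array([87.9, 92.2]), 0.8, array([507.1, 316.3,  60.3])) rails (424, array([507.1, 320.8]), array([85.2, 84.9]), 89.9, array([506.4, 320.4,  79.5]))
foot28 (397, array([510.9, 299.8]), array([110.2, 209.2]), 5.6, array([495.6, 341.3,  27.6]))
```

View pics/m1.png

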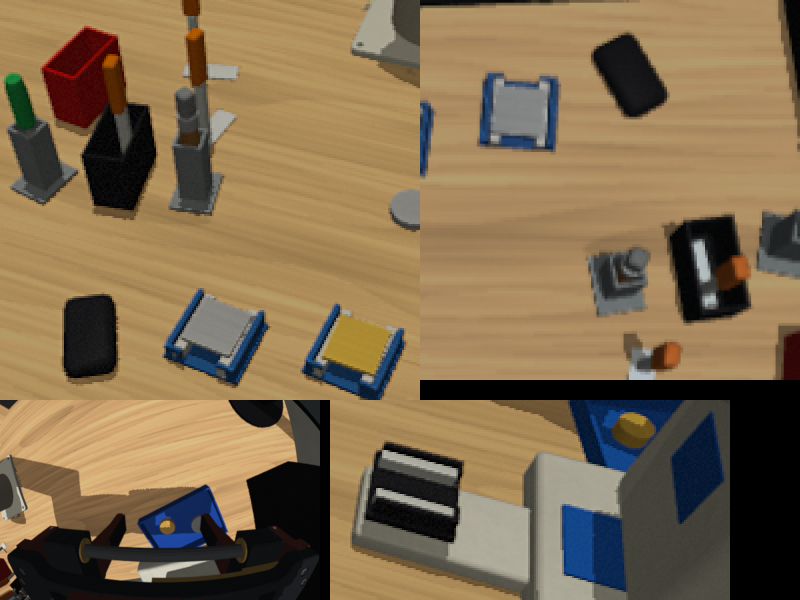

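The crops agree with the choice: the orange handle at (115,85) in the left crop stands in the black cup, and its foot shows inside. The stage rails run towards the machine. Which end of rest_a is open isn't clear yet, so I'll check that by height, then plan the transfer.

```bash
cat > p.py <<'E'
# usage: p.py "x,y,z,yaw,n" ... : rows from the present pose through the waypoints (mm, deg)
import sys,json
from h import *
def pose():
    o=get_obs(); M=R.from_rotvec(o["orientation"]).as_matrix(); return np.array(o["ee_pos"]),M,o
def rows(wps,p,M,o):
    y=np.degrees(np.arctan2(M[1,0],M[0,0])); out=[]
    print("t",round(o["t"],2),"p",np.round(p,1),"yaw",round(y,2),"tilt",np.round(M[:2,2],4),"w",round(o["width"],1),"F",np.round(o["ft_force"],1))
    for w in wps:
        *q,ty,n=map(float,w.split(",")); n=int(n); d=(np.array(q)-p)/n; dy=(ty-y)/n
        for i in range(n):
            a=np.radians(y); l=[d[0]*np.cos(a)+d[1]*np.sin(a), d[0]*np.sin(a)-d[1]*np.cos(a), -d[2]]
            r=dict(zip(("tx","ty","tz"),[round(v/10,2) for v in l])); r["az"]=round(-dy,2)
            out.append({k:v for k,v in r.items() if v}); y+=dy
        p=np.array(q)
    for i in range(0,len(out),12): print(json.dumps(out[i:i+12]).replace(" ",""))
if __name__=="__main__": rows(sys.argv[1:],*pose())
E
python3 - <<'E'
from h import *
for n in("scene","top"):
    W=np.load(n+".npz")["W"]
    c=np.array([657,-99.]) if n=="scene" else np.array([652.5,-99.])
    a=np.radians(-4); u=np.array([np.cos(a),np.sin(a)]); v=np.array([-u[1],u[0]])
    X=(W[...,:2]-c)@u; Y=(W[...,:2]-c)@v
    for k in(-40,-36,-33,33,36,40):
        m=(abs(X-k)<2)&(abs(Y)<34); z=W[...,2][m]; print(n,k,sorted(zip(np.round(Y[m]).astype(int),np.round(z).astype(int))))
c,Rm,t=cal("wrist"); o=get_obs(); T=R.from_rotvec(o["orientation"]).as_matrix()
print("cam in tool",T.T@(-Rm.T@t-o["ee_pos"]),"\naxis",T.T@Rm.T[:,2], c["fx"])
E
python3 p.py 300,340,320,60,6 450,0,330,35,7 440,-230,330,11,5
```

```text
scene -40 [(np.int64(-33), np.int64(24)), (np.int64(-31), np.int64(22)), (np.int64(-29), np.int64(23)), (np.int64(-27), np.int64(24)), (np.int64(-25), np.int64(26)), (np.int64(-22), np.int64(23)), (np.int64(-22), np.int64(27)), (np.int64(22), np.int64(24)), (np.int64(24), np.int64(25)), (np.int64(26), np.int64(22)), (np.int64(26), np.int64(26)), (np.int64(27), np.int64(23)), (np.int64(30), np.int64(23)), (np.int64(30), np.int64(24))]
scene -36 [(np.int64(-33), np.int64(24)), (np.int64(-24), np.int64(27)), (np.int64(-7), np.int64(28)), (np.int64(21), np.int64(24)), (np.int64(29), np.int64(24)), (np.int64(32), np.int64(24))]
scene -33 [(np.int64(-33), np.int64(23)), (np.int64(-29), np.int64(31)), (np.int64(-26), np.int64(32)), (np.int64(-24), np.int64(29)), (np.int64(-21), np.int64(31)), (np.int64(-15), np.int64(31)), (np.int64(-14), np.int64(30)), (np.int64(-13), np.int64(29)), (np.int64(-11), np.int64(30)), (np.int64(-9), np.int64(30)), (np.int64(-7), np.int64(28)), (np.int64(-3), np.int64(31)), (np.int64(-1), np.int64(30)), (np.int64(4), np.int64(30)), (np.int64(7), np.int64(31)), (
[... 11109 characters left out ...]
,"az":2.16},{"tx":-3.41,"ty":3.25,"tz":-2.14,"az":2.16},{"tx":-3.29,"ty":3.37,"tz":-2.14,"az":2.16},{"tx":-3.16,"ty":3.5,"tz":-2.14,"az":2.16},{"tx":-3.02,"ty":3.61,"tz":-2.14,"az":2.16},{"tx":-2.89,"ty":3.72,"tz":-2.14,"az":2.16},{"tx":-3.13,"ty":4.28,"tz":-0.14,"az":3.57},{"tx":-2.86,"ty":4.47,"tz":-0.14,"az":3.57},{"tx":-2.58,"ty":4.64,"tz":-0.14,"az":3.57},{"tx":-2.28,"ty":4.79,"tz":-0.14,"az":3.57},{"tx":-1.98,"ty":4.93,"tz":-0.14,"az":3.57},{"tx":-1.67,"ty":5.04,"tz":-0.14,"az":3.57}]
[{"tx":-1.35,"ty":5.13,"tz":-0.14,"az":3.57},{"tx":-2.8,"ty":3.65,"az":4.8},{"tx":-2.49,"ty":3.88,"az":4.8},{"tx":-2.15,"ty":4.07,"az":4.8},{"tx":-1.81,"ty":4.24,"az":4.8},{"tx":-1.44,"ty":4.37,"az":4.8}]
```

The end lips (z about 29) are at rest_a's world +x end, so the free end faces the robot and the foot goes in along +x. I'll move over the cup.

```bash
python3 -m inch '[{"tx":-3.5,"ty":3.1,"tz":-2.2,"az":2.2},{"tx":-3.4,"ty":3.25,"tz":-2.2,"az":2.2},{"tx":-3.3,"ty":3.4,"tz":-2.2,"az":2.2},{"tx":-3.2,"ty":3.5,"tz":-2.2,"az":2.2},{"tx":-3.0,"ty":3.6,"tz":-2.2,"az":2.2},{"tx":-2.9,"ty":3.7,"tz":-2.2,"az":2.2},{"tx":-3.1,"ty":4.3,"az":3.5},{"tx":-2.9,"ty":4.5,"az":3.5},{"tx":-2.6,"ty":4.6,"az":3.5},{"tx":-2.3,"ty":4.8,"az":3.5},{"tx":-2.0,"ty":4.9,"az":3.5},{"tx":-1.7,"ty":5.0,"az":3.5}]'
python3 -m inch '[{"tx":-1.4,"ty":5.1,"az":3.6},{"tx":-2.8,"ty":3.6,"az":4.8},{"tx":-2.5,"ty":3.9,"az":4.8},{"tx":-2.1,"ty":4.1,"az":4.8},{"tx":-1.8,"ty":4.2,"az":4.8},{"tx":-1.4,"ty":4.4,"az":4.8},{}]'
python3 - <<'E'
from h import *
im,d,W=shot("wrist","w1.png"); np.savez("w1.npz",im=im,W=W,d=d)
im=im.astype(int);r,g,b=im[...,0],im[...,1],im[...,2];dark=(r<60)&(g<60)&(b<60)
print("t",get_obs()["t"],"rim",rect(W,(390,-360),(530,-250),84,96,dark),"top",rect(W,(400,-350),(500,-270),178,192))
print("handle",rect(W,(400,-350),(500,-270),110,192))
E
python3 p.py
```

```text
t 1.5 rim (126, array([ 460., -307.]), array([103.3,  58.8]), 7.0, array([ 452.6, -300.4,   87.6])) top (0, None, None, None)
handle (91, array([ 446. , -325.7]), array([24.1, 54.1]), 13.5, array([ 444.4, -318.2,  121.6]))
t 1.5 p [183.3 597.4 191.7] yaw 72.94 tilt [-0.     -0.0001] w 87.7 F [-0.8  0.  -0.3]$[0]: bad value
$[0]: bad value
```

View pics/w1.png

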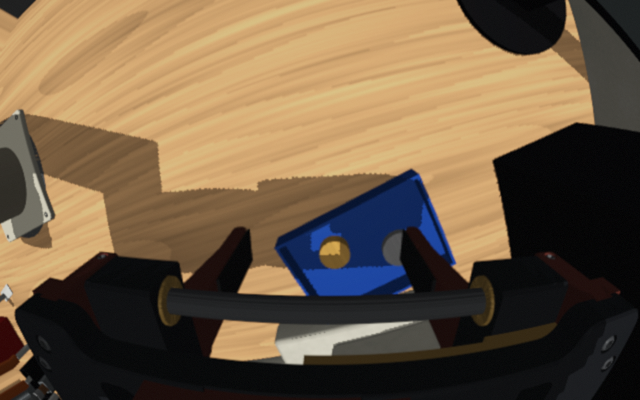

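The move was refused because every field is required, so this wrist view is still the start pose, with the blue tray at (365,240). I'll retype the rows in full.

View pics/w2.png

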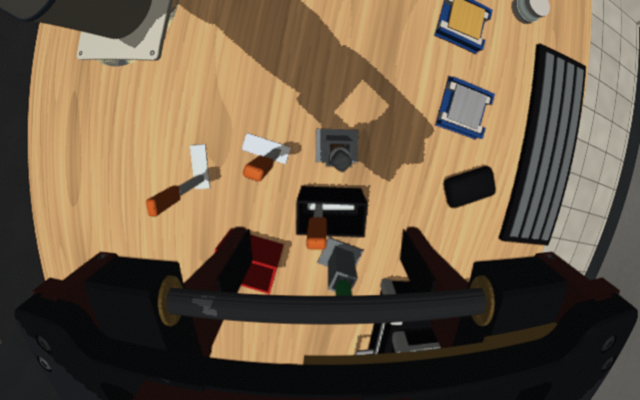

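The wrist view shows the chosen lifter, with its orange top at (317,228), in the black cup at (332,210). The look-alikes are at (160,200) and (262,165). All three cameras agree on the handle at about (441.5,-309.5), yaw 12°. Next I'll grasp it.

```bash
J=1 python3 p.py 441.5,-309.5,290,12,2 441.5,-309.5,127,12,4
```

```text
t 3.92 p [ 438.5 -230.9  323.6] yaw 11.03 tilt [-0.0003  0.0005] w 87.6 F [ 0.3 -0.1  0.2]
[{"tx":-0.6,"ty":3.89,"tz":1.68,"ax":0,"ay":0,"az":-0.49,"jaw":1.0},{"tx":-0.64,"ty":3.88,"tz":1.68,"ax":0,"ay":0,"az":-0.49,"jaw":1.0},{"tx":0.0,"ty":0.0,"tz":4.08,"ax":0,"ay":0,"az":-0.0,"jaw":1.0},{"tx":0.0,"ty":0.0,"tz":4.08,"ax":0,"ay":0,"az":-0.0,"jaw":1.0},{"tx":0.0,"ty":0.0,"tz":4.08,"ax":0,"ay":0,"az":-0.0,"jaw":1.0},{"tx":0.0,"ty":0.0,"tz":4.08,"ax":0,"ay":0,"az":-0.0,"jaw":1.0}]
```

```bash
python3 -m inch '[{"tx":-0.6,"ty":3.9,"tz":1.7,"ax":0,"ay":0,"az":-0.5,"jaw":1},{"tx":-0.6,"ty":3.9,"tz":1.7,"ax":0,"ay":0,"az":-0.5,"jaw":1},{"tx":0,"ty":0,"tz":4.1,"ax":0,"ay":0,"az":0,"jaw":1},{"tx":0,"ty":0,"tz":4.1,"ax":0,"ay":0,"az":0,"jaw":1},{"tx":0,"ty":0,"tz":4.1,"ax":0,"ay":0,"az":0,"jaw":1},{"tx":0,"ty":0,"tz":4.0,"ax":0,"ay":0,"az":0,"jaw":0.6},{"tx":0,"ty":0,"tz":0,"ax":0,"ay":0,"az":0,"jaw":0.6}]'; python3 p.py
python3 - <<'E'
from h import *
im,d,W=shot("wrist"); 
print("top",rect(W,(400,-350),(500,-270),180,192))
E
```

```text
t: 4.8
ee_pos: [440.9, -306.3, 124.5]
orientation: [-3.119, -0.335, 0.007]
ft_force: [0.1, -0.4, 0.3]
width: 71.0
t 4.8 p [ 440.9 -306.3  124.5] yaw 12.25 tilt [-0.0049  0.0039] w 71.0 F [ 0.1 -0.4  0.3]
top (2048, array([ 443.7, -305. ]), array([84.7, 23.4]), 12.5, array([ 443.3, -305.2,  185. ]))
```

```bash
python3 - <<'E'
from h import *
im,d,W=shot("wrist"); im=im.astype(int);r,g,b=im[...,0],im[...,1],im[...,2]
print("top",rect(W,(400,-350),(500,-270),180,190,(r>110)&(r>g*1.8)))
E
python3 p.py 441.5,-309.5,126,12,1
```

```text
top (938, array([ 441.6, -309.8]), array([21.6, 13.7]), 11.2, array([ 441.5, -309. ,  184.9]))
t 4.9 p [ 443.1 -308.5  127.7] yaw 12.22 tilt [ 0.0004 -0.0001] w 63.2 F [-0.2 -1.   0.5]
[{"tx":-0.18,"ty":0.07,"tz":0.17,"ax":0,"ay":0,"az":0.22,"jaw":0.0}]
```

```bash
python3 -m inch '[{"tx":-0.1,"ty":0.1,"tz":0,"ax":0,"ay":0,"az":0.5,"jaw":0},{"tx":0,"ty":0,"tz":0,"ax":0,"ay":0,"az":0,"jaw":0},{"tx":0,"ty":0,"tz":0,"ax":0,"ay":0,"az":0,"jaw":0},{"tx":0,"ty":0,"tz":0,"ax":0,"ay":0,"az":0,"jaw":0},{"tx":0,"ty":0,"tz":0,"ax":0,"ay":0,"az":0,"jaw":0}]'; python3 -m inch '[{"tx":0,"ty":0,"tz":-1,"ax":0,"ay":0,"az":0,"jaw":0},{"tx":0,"ty":0,"tz":-2,"ax":0,"ay":0,"az":0,"jaw":0},{"tx":0,"ty":0,"tz":-3,"ax":0,"ay":0,"az":0,"jaw":0},{"tx":0,"ty":0,"tz":-4,"ax":0,"ay":0,"az":0,"jaw":0},{"tx":0,"ty":0,"tz":-4,"ax":0,"ay":0,"az":0,"jaw":0},{"tx":0,"ty":0,"tz":-4,"ax":0,"ay":0,"az":0,"jaw":0},{"tx":0,"ty":0,"tz":-1,"ax":0,"ay":0,"az":0,"jaw":0}]'
python3 - <<'E'
from h import *
o=get_obs(); print(o["ee_pos"],o["ft_force"],o["width"])
for n in("scene","top","wrist"):
    im,d,W=shot(n,n+"3.png"); im=im.astype(int);r,g,b=im[...,0],im[...,1],im[...,2]
    gr=(abs(r-b)<30)&(r>60)
    print(n,"foot",rect(W,(390,-370),(540,-250),175,215,gr), "handle top",rect(W,(390,-370),(540,-250),367,377,(r>110)&(r>g*1.8)))
a=cv2.imread("pics/scene3.png")[40:220,150:350]; b=cv2.imread("pics/wrist3.png")
cv2.imwrite("pics/m3.png",np.vstack([cv2.resize(a,(400,360)),cv2.resize(b,(400,250))])[:600])
E
python3 p.py 540,-91,330,-4,6 540,-91,137,-4,5
```

```text
t: 5.52
ee_pos: [441.8, -310.5, 127.1]
orientation: [3.125, 0.318, 0.001]
ft_force: [0.1, 0.2, 3.4]
width: 24.0
t: 6.4
ee_pos: [442.6, -310.9, 319.6]
orientation: [3.122, 0.318, 0.006]
ft_force: [-0.5, -0.5, -1.8]
width: 24.0
[ 442.60371685 -310.85084252  319.56396807] [-0.51787475 -0.49969035 -1.84545728] 24.02597013225635
scene foot (295, array([ 464.4, -308. ]), array([80.8, 30.7]), 11.2, array([ 468.3, -306. ,  200.5])) handle top (0, None, None, None)
top foot (172, array([ 473.9, -305.4]), array([54.4, 30.5]), 12.2, array([ 478.1, -302.1,  199.7])) handle top (0, None, None, None)
wrist foot (1890, array([ 461. , -306.1]), array([80.6, 30.5]), 11.6, array([ 462.5, -304.4,  197.6])) handle top (697, array([ 442. , -310.1]), array([19.8, 12.3]), 12.2, array([ 441.9, -309.4,  375.2]))
t 6.55 p [ 441.2 -309.9  315.9] yaw 11.64 tilt [-0.0008  0.0006] w 23.7 F [-0.4  0.1 -2. ]
[{"tx":2.35,"ty":-3.24,"tz":-0.24,"ax":0,"ay":0,"az":2.61,"jaw":0.0},{"tx":2.2,"ty":-3.34,"tz":-0.24,"ax":0,"ay":0,"az":2.61,"jaw":0.0},{"tx":2.04,"ty":-3.44,"tz":-0.24,"ax":0,"ay":0,"az":2.61,"jaw":0.0},{"tx":1.89,"ty":-3.53,"tz":-0.24,"ax":0,"ay":0,"az":2.61,"jaw":0.0},{"tx":1.72,"ty":-3.61,"tz":-0.24,"ax":0,"ay":0,"az":2.61,"jaw":0.0},{"tx":1.56,"ty":-3.69,"tz":-0.24,"ax":0,"ay":0,"az":2.61,"jaw":0.0},{"tx":0.0,"ty":-0.0,"tz":3.86,"ax":0,"ay":0,"az":0.0,"jaw":0.0},{"tx":0.0,"ty":-0.0,"tz":3.86,"ax":0,"ay":0,"az":0.0,"jaw":0.0},{"tx":0.0,"ty":-0.0,"tz":3.86,"ax":0,"ay":0,"az":0.0,"jaw":0.0},{"tx":0.0,"ty":-0.0,"tz":3.86,"ax":0,"ay":0,"az":0.0,"jaw":0.0},{"tx":0.0,"ty":-0.0,"tz":3.86,"ax":0,"ay":0,"az":0.0,"jaw":0.0}]
```

View pics/m3.png

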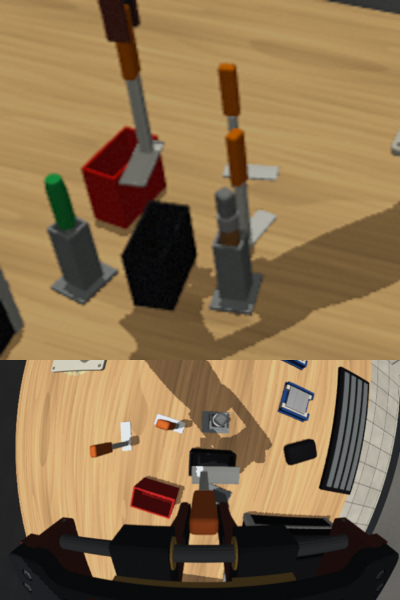

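The lifter is held straight, with the foot at wrist crop (215,472), and it's clear of the black cup. I'll carry it to the rest and measure there.

```bash
python3 -m inch '[{"tx":2.3,"ty":-3.2,"tz":-0.3,"ax":0,"ay":0,"az":2.6,"jaw":0},{"tx":2.2,"ty":-3.3,"tz":-0.3,"ax":0,"ay":0,"az":2.6,"jaw":0},{"tx":2.0,"ty":-3.4,"tz":-0.2,"ax":0,"ay":0,"az":2.6,"jaw":0},{"tx":1.9,"ty":-3.5,"tz":-0.2,"ax":0,"ay":0,"az":2.6,"jaw":0},{"tx":1.7,"ty":-3.6,"tz":0,"ax":0,"ay":0,"az":2.6,"jaw":0},{"tx":1.6,"ty":-3.7,"tz":0,"ax":0,"ay":0,"az":2.6,"jaw":0},{"tx":0,"ty":0,"tz":4,"ax":0,"ay":0,"az":0,"jaw":0},{"tx":0,"ty":0,"tz":4,"ax":0,"ay":0,"az":0,"jaw":0},{"tx":0,"ty":0,"tz":0,"ax":0,"ay":0,"az":0,"jaw":0}]'
cat > m.py <<'E'
from h import *
import sys
def fit(tag="wa"):
    im,d,W=shot("wrist",tag+".png"); np.savez(tag+".npz",im=im,W=W,d=d)
    im=im.astype(int);r,g,b=im[...,0],im[...,1],im[...,2]; blue=(b>r*1.6)&(b>60); gr=(abs(r-b)<40)&(r>90)
    L=((580,-170),(730,-30))
    print("blue base",rect(W,*L,-4,12,blue)); print("blue lips",rect(W,*L,25,33,blue)); print("all>20",rect(W,*L,20,34))
    print("plate",rect(W,*L,28.5,34,gr&~blue)); print("white rails",rect(W,*L,20,27,gr))
if __name__=="__main__": fit(sys.argv[1])
E
python3 m.py wa; python3 p.py
```

```text
t: 7.68
ee_pos: [536.6, -92.2, 242.1]
orientation: [-3.138, 0.108, 0.016]
ft_force: [0.0, 0.7, -1.7]
width: 23.6
blue base (393, array([655.9, -85.3]), array([65.3, 81.6]), 87.1, array([646.5, -85.5,   6.1]))
blue lips (528, array([654.8, -96.9]), array([81.4, 82.4]), 86.3, array([657.9, -95.3,  28.8]))
all>20 (2999, array([654.7, -97.2]), array([83.7, 84.3]), 86.4, array([652.8, -96.1,  28.8]))
plate (1716, array([655.9, -97.6]), array([82.5, 81.5]), 86.6, array([651.8, -98.2,  30.2]))
white rails (352, array([654.1, -98.2]), array([68.1, 80.7]), 86.6, array([652.4, -96.9,  23.9]))
t 7.72 p [538.4 -92.6 244.6] yaw -3.96 tilt [-0.0054  0.0011] w 23.8 F [ 0.9  0.4 -0.9]
```

View pics/wa.png

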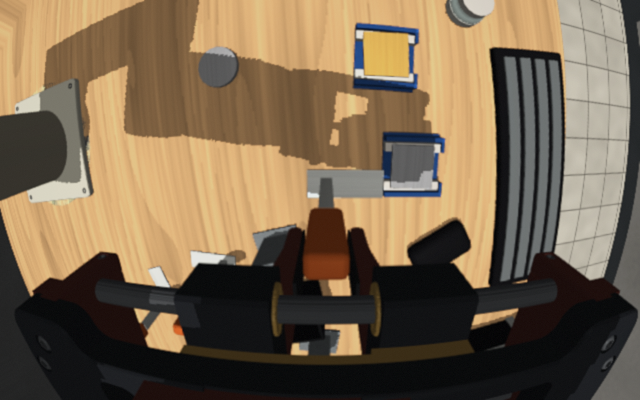

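The wrist view shows the foot at (345,183) lined up with the steel plate at (412,165) in rest_a. The brass plate at (387,53) is well clear. Next I'll go down to insertion height in front of the open end.

```bash
python3 -m inch '[{"tx":0.1,"ty":-0.2,"tz":3.5,"ax":0,"ay":0,"az":-0.5,"jaw":0},{"tx":0,"ty":0,"tz":3.5,"ax":0,"ay":0,"az":0,"jaw":0},{"tx":0,"ty":0,"tz":2.6,"ax":0,"ay":0,"az":0,"jaw":0},{"tx":0,"ty":0,"tz":1.0,"ax":0,"ay":0,"az":0,"jaw":0},{"tx":0,"ty":0,"tz":0,"ax":0,"ay":0,"az":0,"jaw":0}]'
cat > f.py <<'E'
from h import *
import sys
o=get_obs(); p=o["ee_pos"]; im,d,W=shot("wrist",sys.argv[1]+".png"); im=im.astype(int);r,g,b=im[...,0],im[...,1],im[...,2]
gr=(abs(r-b)<40)&(r>60); o=get_obs(); print("p before",np.round(p,1),"after",np.round(o["ee_pos"],1))
M=R.from_rotvec(o["orientation"]).as_matrix(); a=np.arctan2(M[1,0],M[0,0]); u=np.array([np.cos(a),np.sin(a)]); v=np.array([-u[1],u[0]])
q=W[...,:2]-o["ee_pos"][:2]; X,Y,Z=q@u,q@v,W[...,2]-(o["ee_pos"][2]-123)
def pr(n,m): print(n,m.sum(),[np.round(np.percentile(k[m],[1,50,99]),1).tolist() for k in(X,Y,Z)])
pr("foot",(X>12)&(X<64)&(abs(Y)<19)&(Z>-3)&(Z<8)&gr)
zs=Z+(o["ee_pos"][2]-123)
for lab,lo,hi in(("plate",28.3,34),):
    m=(abs(Y)<18)&(zs>lo)&(zs<hi)&(X>40)&(X<190); pr(lab,m)
c=np.array([654.7,-97.2]); b=np.radians(-3.5); U=np.array([np.cos(b),np.sin(b)]); V=np.array([-U[1],U[0]])
print("lifter origin in rest",np.round([(o["ee_pos"][:2]-c)@U,(o["ee_pos"][:2]-c)@V],1),"yaw err",round(np.degrees(a-b),2))
XR=(W[...,:2]-c)@U; YR=(W[...,:2]-c)@V; 
for lab,m in(("plate in rest",(zs>28.3)&(zs<34)&(abs(YR)<34)&(XR<36.5)&(XR>-42)&gr&(b_:=(im[...,2]<im[...,0]*1.4))),):
    print(lab,m.sum(),[np.round(np.percentile(k[m],[1,50,99]),1).tolist() for k in(XR,YR)])
m=(zs>20)&(zs<36)&(abs(XR)<60)&(abs(YR)<60)&(XR>-42); print("rest now",[np.round(np.percentile(k[m],[.5,99.5]),1).tolist() for k in(XR,YR)])
E
python3 f.py wb; python3 p.py
```

```text
t: 8.35
ee_pos: [541.7, -91.3, 141.4]
orientation: [3.14, -0.095, 0.001]
ft_force: [-0.1, -0.3, -1.0]
width: 24.0
p before [541.7 -91.3 141.4] after [542.1 -91.3 141.9]
foot 1257 [[12.1, 35.4, 59.0], [-13.9, 1.4, 15.4], [1.0, 2.5, 4.2]]
plate 1746 [[80.3, 108.6, 139.5], [-17.8, 0.2, 17.7], [9.6, 11.2, 12.8]]
lifter origin in rest [-112.8   -1. ] yaw err 0.02
plate in rest 2872 [[-32.1, -4.1, 26.5], [-28.9, 1.2, 29.7]]
rest now [[-41.4, 41.7], [-41.7, 41.6]]
t 8.4 p [542.1 -91.3 141.9] yaw -3.48 tilt [ 0.0016 -0.0003] w 23.9 F [ 0.3  0.2 -1.1]
```

```bash
python3 -m inch '[{"tx":0,"ty":-0.05,"tz":0.5,"ax":0,"ay":0,"az":0,"jaw":0},{"tx":1,"ty":0,"tz":0,"ax":0,"ay":0,"az":0,"jaw":0},{"tx":1.5,"ty":0,"tz":0,"ax":0,"ay":0,"az":0,"jaw":0},{"tx":1.5,"ty":0,"tz":0,"ax":0,"ay":0,"az":0,"jaw":0},{"tx":1.5,"ty":0,"tz":0,"ax":0,"ay":0,"az":0,"jaw":0},{"tx":1.0,"ty":0,"tz":0,"ax":0,"ay":0,"az":0,"jaw":0},{"tx":0.5,"ty":0,"tz":0,"ax":0,"ay":0,"az":0,"jaw":0},{"tx":0,"ty":0,"tz":0,"ax":0,"ay":0,"az":0,"jaw":0}]'; python3 f.py wc; python3 p.py
```

```text
t: 9.4
ee_pos: [611.1, -94.8, 135.6]
orientation: [-3.14, 0.095, 0.0]
ft_force: [0.5, 0.0, -1.4]
width: 23.6
p before [611.1 -94.8 135.6] after [610.8 -94.7 135.6]
t 9.45 p [610.8 -94.7 135.6] yaw -3.46 tilt [-0.0006  0.0001] w 23.5 F [-0.5  0.3 -1.3]Traceback (most recent call last):
  File "f.py", line 8, in <module>
    pr("foot",(X>12)&(X<64)&(abs(Y)<19)&(Z>-3)&(Z<8)&gr)
    ~~^^^^^^^^^^^^^^^^^^^^^^^^^^^^^^^^^^^^^^^^^^^^^^^^^^
  File "f.py", line 7, in pr
    def pr(n,m): print(n,m.sum(),[np.round(np.percentile(k[m],[1,50,99]),1).tolist() for k in(X,Y,Z)])
                                           ~~~~~~~~~~~~~^^^^^^^^^^^^^^^^
    return _quantile_unchecked(
        a, q, axis, out, overwrite_input, method, keepdims, weights)
    return _ureduce(a,
                    func=_quantile_ureduce_func,
    ...<5 lines>...
                    overwrite_input=overwrite_input,
                    method=method)
    r = func(a, **kwargs)
    result = _quantile(arr,
                       quantiles=q,
    ...<2 lines>...
                       out=out,
                       weights=wgt)
    slices_having_nans = np.isnan(arr[-1, ...])
                                  ~~~^^^^^^^^^
IndexError: index -1 is out of bounds for axis 0 with size 0
```

View pics/wc.png

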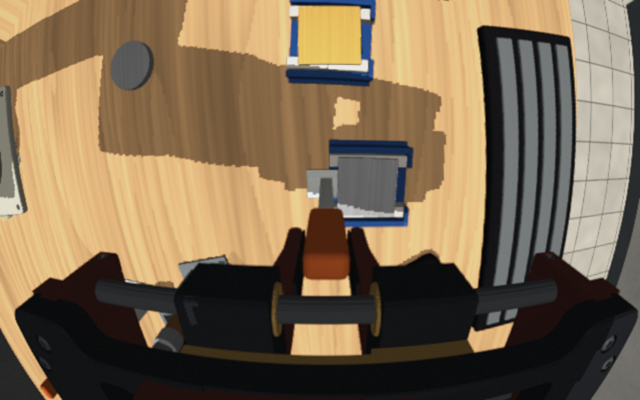

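The view shows the foot and stem at (322,185) against the near edge of the steel plate at (368,185), with nothing displaced. Next comes a gentle lift.

```bash
python3 -m inch '[{"tx":0,"ty":0,"tz":-0.3,"ax":0,"ay":0,"az":0,"jaw":0},{"tx":0,"ty":0,"tz":-0.3,"ax":0,"ay":0,"az":0,"jaw":0},{"tx":0,"ty":0,"tz":-0.2,"ax":0,"ay":0,"az":0,"jaw":0},{"tx":0,"ty":0,"tz":-0.2,"ax":0,"ay":0,"az":0,"jaw":0},{"tx":0,"ty":0,"tz":-0.3,"ax":0,"ay":0,"az":0,"jaw":0},{"tx":0,"ty":0,"tz":-0.5,"ax":0,"ay":0,"az":0,"jaw":0},{"tx":0,"ty":0,"tz":-0.7,"ax":0,"ay":0,"az":0,"jaw":0},{"tx":0,"ty":0,"tz":-0.5,"ax":0,"ay":0,"az":0,"jaw":0},{"tx":0,"ty":0,"tz":-0.2,"ax":0,"ay":0,"az":0,"jaw":0},{"tx":0,"ty":0,"tz":0,"ax":0,"ay":0,"az":0,"jaw":0}]'
cat > g.py <<'E'
# plate pose in lifter frame from the wrist camera; with a crop
from h import *
import sys
im,d,W=shot("wrist",sys.argv[1]+".png"); o=get_obs(); p=np.array(o["ee_pos"]); M=R.from_rotvec(o["orientation"]).as_matrix()
q=(W-p)@M; X,Y,Z=q[...,0],-q[...,1],-q[...,2]+123; im=im.astype(int)
gr=(abs(im[...,0]-im[...,2])<40)&(im[...,0]>50)
m=(X>0)&(X<85)&(abs(Y)<50)&(Z>6)&(Z<14)&gr
n,c,s,a,_=rect(np.stack([X,Y,Z],-1),(0,-50),(85,50),6,14,gr); print("plate in lifter: centre",c,"size",s,"ang",a)
A=np.c_[X[m],Y[m],np.ones(m.sum())]; k=np.linalg.lstsq(A,Z[m],rcond=None)[0]; print("slopes",np.round(k,4),"ztop",np.round(np.median(Z[m]),1),"n",m.sum(),"world z med",np.round(np.median(W[...,2][m]),1))
f=(X<5)&(X>-22)&(abs(Y)<18)&(Z>-4)&(Z<6)&gr
if f.sum()>9: print("heel",np.round(np.percentile(X[f],[1,99]),1),np.round(np.percentile(Y[f],[1,50,99]),1),np.round(np.median(Z[f]),1))
E
python3 g.py wd; python3 p.py
```

```text
t: 10.7
ee_pos: [611.1, -94.8, 168.0]
orientation: [3.14, -0.095, 0.0]
ft_force: [-1.0, -0.0, -1.8]
width: 23.6
plate in lifter: centre [35.8  0.7] size [59.8 71.5] ang 89.9
slopes [5.0000e-04 2.5000e-03 9.1641e+00] ztop 9.2 n 3249 world z med 53.9
heel [-19.6   4.2] [-12.9   6.5  15.7] 3.3
t 10.75 p [611.  -94.8 167.8] yaw -3.46 tilt [-0.  0.] w 23.6 F [ 0.1  0.4 -2.5]
```

The plate sits level on the foot (slopes under 0.003) about 41 mm ahead of the handle. I'll raise it and plan the transfer.

```bash
python3 -m inch '[{"tx":0,"ty":0,"tz":-0.7,"ax":0,"ay":0,"az":0,"jaw":0},{"tx":0,"ty":0,"tz":-1.4,"ax":0,"ay":0,"az":0,"jaw":0},{"tx":0,"ty":0,"tz":-2.1,"ax":0,"ay":0,"az":0,"jaw":0},{"tx":0,"ty":0,"tz":-2.8,"ax":0,"ay":0,"az":0,"jaw":0},{"tx":0,"ty":0,"tz":-2.8,"ax":0,"ay":0,"az":0,"jaw":0},{"tx":0,"ty":0,"tz":-2.3,"ax":0,"ay":0,"az":0,"jaw":0},{"tx":0,"ty":0,"tz":-1.7,"ax":0,"ay":0,"az":0,"jaw":0},{"tx":0,"ty":0,"tz":-1.1,"ax":0,"ay":0,"az":0,"jaw":0},{"tx":0,"ty":0,"tz":-0.5,"ax":0,"ay":0,"az":0,"jaw":0}]'; python3 p.py 608,-85,322,0,1 602,-65,322,6,1 513,220,322,84,13 509,237,322,88,1  507,245,322,90,1
```

```text
t: 11.88
ee_pos: [611.1, -94.8, 322.2]
orientation: [3.14, -0.095, 0.0]
ft_force: [0.1, -0.5, -2.9]
width: 23.9
t 11.88 p [611.1 -94.8 322.2] yaw -3.46 tilt [ 0.0003 -0.    ] w 23.9 F [ 0.1 -0.5 -2.9]
[{"tx":-0.37,"ty":-0.95,"tz":0.02,"ax":0,"ay":0,"az":-3.46,"jaw":0.0},{"tx":-0.6,"ty":-2.0,"tz":-0.0,"ax":0,"ay":0,"az":-6.0,"jaw":0.0},{"tx":-0.45,"ty":-2.25,"tz":-0.0,"ax":0,"ay":0,"az":-6.0,"jaw":0.0},{"tx":-0.21,"ty":-2.29,"tz":-0.0,"ax":0,"ay":0,"az":-6.0,"jaw":0.0},{"tx":0.03,"ty":-2.3,"tz":-0.0,"ax":0,"ay":0,"az":-6.0,"jaw":0.0},{"tx":0.27,"ty":-2.28,"tz":-0.0,"ax":0,"ay":0,"az":-6.0,"jaw":0.0},{"tx":0.5,"ty":-2.24,"tz":-0.0,"ax":0,"ay":0,"az":-6.0,"jaw":0.0},{"tx":0.73,"ty":-2.18,"tz":-0.0,"ax":0,"ay":0,"az":-6.0,"jaw":0.0},{"tx":0.96,"ty":-2.09,"tz":-0.0,"ax":0,"ay":0,"az":-6.0,"jaw":0.0},{"tx":1.17,"ty":-1.98,"tz":-0.0,"ax":0,"ay":0,"az":-6.0,"jaw":0.0},{"tx":1.37,"ty":-1.84,"tz":-0.0,"ax":0,"ay":0,"az":-6.0,"jaw":0.0},{"tx":1.56,"ty":-1.69,"tz":-0.0,"ax":0,"ay":0,"az":-6.0,"jaw":0.0}]
[{"tx":1.72,"ty":-1.52,"tz":-0.0,"ax":0,"ay":0,"az":-6.0,"jaw":0.0},{"tx":1.87,"ty":-1.33,"tz":-0.0,"ax":0,"ay":0,"az":-6.0,"jaw":0.0},{"tx":2.0,"ty":-1.13,"tz":-0.0,"ax":0,"ay":0,"az":-6.0,"jaw":0.0},{"tx":1.65,"ty":-0.58,"tz":-0.0,"ax":0,"ay":0,"az":-4.0,"jaw":0.0},{"tx":0.79,"ty":-0.23,"tz":-0.0,"ax":0,"ay":0,"az":-2.0,"jaw":0.0}]
```

```bash
python3 -m inch '[{"tx":-0.4,"ty":-1.0,"tz":0,"ax":0,"ay":0,"az":-3.5,"jaw":0},{"tx":-0.6,"ty":-2.0,"tz":0,"ax":0,"ay":0,"az":-6,"jaw":0},{"tx":-0.45,"ty":-2.25,"tz":0,"ax":0,"ay":0,"az":-6,"jaw":0},{"tx":-0.2,"ty":-2.3,"tz":0,"ax":0,"ay":0,"az":-6,"jaw":0},{"tx":0,"ty":-2.3,"tz":0,"ax":0,"ay":0,"az":-6,"jaw":0},{"tx":0.3,"ty":-2.3,"tz":0,"ax":0,"ay":0,"az":-6,"jaw":0},{"tx":0.5,"ty":-2.25,"tz":0,"ax":0,"ay":0,"az":-6,"jaw":0},{"tx":0.7,"ty":-2.2,"tz":0,"ax":0,"ay":0,"az":-6,"jaw":0},{"tx":0.95,"ty":-2.1,"tz":0,"ax":0,"ay":0,"az":-6,"jaw":0},{"tx":1.2,"ty":-2.0,"tz":0,"ax":0,"ay":0,"az":-6,"jaw":0},{"tx":1.4,"ty":-1.85,"tz":0,"ax":0,"ay":0,"az":-6,"jaw":0},{"tx":1.55,"ty":-1.7,"tz":0,"ax":0,"ay":0,"az":-6,"jaw":0}]'; python3 -m inch '[{"tx":1.7,"ty":-1.5,"tz":0,"ax":0,"ay":0,"az":-6,"jaw":0},{"tx":1.85,"ty":-1.35,"tz":0,"ax":0,"ay":0,"az":-6,"jaw":0},{"tx":2.0,"ty":-1.15,"tz":0,"ax":0,"ay":0,"az":-6,"jaw":0},{"tx":1.6,"ty":-0.6,"tz":0,"ax":0,"ay":0,"az":-4,"jaw":0},{"tx":0.8,"ty":-0.2,"tz":0,"ax":0,"ay":0,"az":-2,"jaw":0},{"tx":0,"ty":0,"tz":0,"ax":0,"ay":0,"az":0,"jaw":0}]'
python3 g.py we; python3 p.py
cat > s.py <<'E'
from h import *
import sys
im,d,W=shot("wrist",sys.argv[1]+".png"); 
print("rails/lips",rect(W,(400,230),(600,400),76,90)); print("lips",rect(W,(400,230),(600,400),80.5,88)); print("slab",rect(W,(400,230),(600,400),56,64)); print("foot28",rect(W,(420,200),(600,400),24,32))
E
python3 s.py wf
```

```text
t: 13.38
ee_pos: [531.9, 156.4, 321.0]
orientation: [-2.631, -1.716, 0.002]
ft_force: [-0.2, -0.3, -1.6]
width: 23.7
t: 14.12
ee_pos: [505.3, 245.8, 321.4]
orientation: [-2.221, -2.222, 0.001]
ft_force: [-0.4, 0.3, -2.3]
width: 23.9
plate in lifter: centre [36.6 -0.4] size [60.7 73. ] ang 88.6
slopes [-5.0000e-04  3.6000e-03  8.9022e+00] ztop 8.9 n 3206 world z med 207.3
heel [-19.5   4.4] [-12.8   5.7  15.7] 2.9
t 14.18 p [505.4 245.4 321.5] yaw 90.0 tilt [-0.0004 -0.0006] w 23.7 F [ 0.9 -0.3 -3. ]
rails/lips (920, array([506.9, 322.5]), array([83.8, 83.1]), 89.5, array([487.3, 328.5,  80.2]))
lips (379, array([507.3, 322.5]), array([83.8, 82.5]), 89.5, array([485.5, 333.1,  83.1]))
slab (792, array([495.5, 322.6]), array([92.5, 69.1]), 89.0, array([489.5, 329.3,  60.1]))
foot28 (1041, array([514.1, 299.4]), array([117.5, 216.8]), 10.7, array([498.1, 364.2,  27.6]))
```

View pics/wf.png

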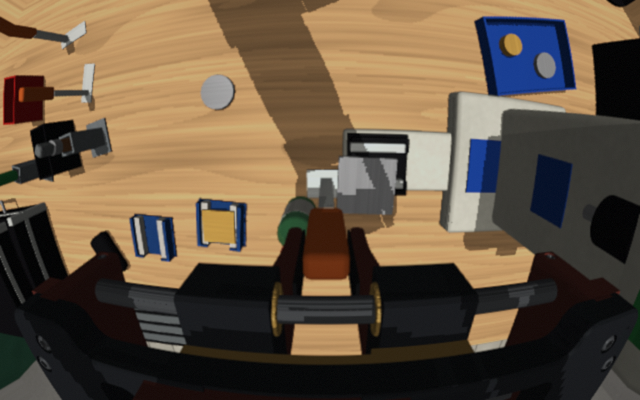

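The view shows the plate level on the foot at (368,185), with the stage's rails behind it at (380,155). The bottle at (295,220) is untouched. Stage centre is (507,322.5), yaw 89.5°. I'll go above the stage and part-way down.

```bash
python3 -m inch '[{"tx":0.6,"ty":0.05,"tz":0.3,"ax":0,"ay":0,"az":0.2,"jaw":0},{"tx":1.2,"ty":0.1,"tz":0.8,"ax":0,"ay":0,"az":0.3,"jaw":0},{"tx":1.1,"ty":0,"tz":1.5,"ax":0,"ay":0,"az":0,"jaw":0},{"tx":0.6,"ty":0,"tz":2.0,"ax":0,"ay":0,"az":0,"jaw":0},{"tx":0,"ty":0,"tz":2.0,"ax":0,"ay":0,"az":0,"jaw":0},{"tx":0,"ty":0,"tz":1.6,"ax":0,"ay":0,"az":0,"jaw":0},{"tx":0,"ty":0,"tz":1.2,"ax":0,"ay":0,"az":0,"jaw":0},{"tx":0,"ty":0,"tz":0.8,"ax":0,"ay":0,"az":0,"jaw":0},{"tx":0,"ty":0,"tz":0.4,"ax":0,"ay":0,"az":0,"jaw":0},{"tx":0,"ty":0,"tz":0,"ax":0,"ay":0,"az":0,"jaw":0}]'
sed -i 's/m=(X>0)/m=(X>8)/; s/(0,-50),(85,50)/(8,-50),(85,50)/' g.py; python3 g.py wg; python3 s.py wh; python3 p.py 507,280.5,213,89.5,1
python3 - <<'E'
from h import *
W=shot("wrist")[2]
# stage edges: far lip side (lips outer x), end lip y, in the wrist picture
m=(W[...,2]>80.5)&(W[...,2]<86)&(abs(W[...,0]-507)<50)&(abs(W[...,1]-322)<50); q=W[m]; print(len(q),np.percentile(q,[1,99],axis=0).round(1).tolist())
E
```

```text
t: 15.48
ee_pos: [507.2, 280.7, 215.9]
orientation: [2.23, 2.212, 0.0]
ft_force: [-0.3, 0.0, -2.7]
width: 24.0
plate in lifter: centre [42.1 -0.6] size [60.6 60.8] ang 88.3
slopes [-1.2000e-03  2.6000e-03  8.7669e+00] ztop 8.7 n 3199 world z med 101.9
heel [-19.    4.9] [-12.9   6.5  15.7] 2.8
rails/lips (1454, array([507.6, 322.6]), array([83.6, 84.1]), 89.9, array([490.1, 325.7,  80.8]))
lips (796, array([507.8, 322.7]), array([83.5, 83.6]), 89.9, array([496.3, 329.8,  83.1]))
slab (646, array([497.7, 322.3]), array([92.4, 71.8]), 89.6, array([480.5, 318.7,  60.2]))
foot28 (1753, array([515.6, 299.9]), array([118.5, 216.4]), 11.0, array([498.5, 365.8,  27.8]))
t 15.57 p [507.4 280.8 216.3] yaw 89.53 tilt [0.0009 0.0005] w 23.9 F [-0.5  0.1 -2.4]
[{"tx":-0.03,"ty":-0.04,"tz":0.33,"ax":0,"ay":0,"az":0.03,"jaw":0.0}]
802 [[466.2, 282.1, 81.1], [549.7, 364.0, 84.7]]
```

The plate is centred over the stage (507.9,322.9 against 507.7,322.6). I'll lower it gently until the foot is free.

```bash
python3 -m inch '[{"tx":0,"ty":0,"tz":0.4,"ax":0,"ay":0,"az":0,"jaw":0},{"tx":0,"ty":0,"tz":0.4,"ax":0,"ay":0,"az":0,"jaw":0},{"tx":0,"ty":0,"tz":0.4,"ax":0,"ay":0,"az":0,"jaw":0},{"tx":0,"ty":0,"tz":0.2,"ax":0,"ay":0,"az":0,"jaw":0},{"tx":0,"ty":0,"tz":0.2,"ax":0,"ay":0,"az":0,"jaw":0},{"tx":0,"ty":0,"tz":0.2,"ax":0,"ay":0,"az":0,"jaw":0},{"tx":0,"ty":0,"tz":0.2,"ax":0,"ay":0,"az":0,"jaw":0},{"tx":0,"ty":0,"tz":0.2,"ax":0,"ay":0,"az":0,"jaw":0},{"tx":0,"ty":0,"tz":0.2,"ax":0,"ay":0,"az":0,"jaw":0},{"tx":0,"ty":0,"tz":0.2,"ax":0,"ay":0,"az":0,"jaw":0},{"tx":0,"ty":0,"tz":0,"ax":0,"ay":0,"az":0,"jaw":0}]'
cat > k.py <<'E'
from h import *
import sys
im,d,W=shot("wrist",sys.argv[1]+".png"); o=get_obs(); i=im.astype(int)
gr=(abs(i[...,0]-i[...,2])<40)&(i[...,0]>50); x0=o["ee_pos"]
m=(abs(W[...,0]-507.5)<33)&(abs(W[...,1]-322.5)<34)&(W[...,2]>81)&(W[...,2]<90)&gr
q=W[m]; print("plate world",rect(W,(474,288.5),(541,356),81,90,gr)); k=np.linalg.lstsq(np.c_[q[:,:2]-q[:,:2].mean(0),np.ones(len(q))],q[:,2],rcond=None)[0]; print("slopes,ztop",np.round(k,4),len(q))
print("ext",np.percentile(q,[1,99],axis=0).round(1).tolist())
E
python3 k.py wi; python3 g.py wj; python3 p.py
```

```text
t: 17.0
ee_pos: [507.0, 280.6, 189.6]
orientation: [-2.23, -2.212, 0.001]
ft_force: [-0.4, 0.6, -1.3]
width: 24.0
plate world (3372, array([507.8, 322.9]), array([60.7, 60.2]), 88.3, array([506.8, 322.9,  84.2]))
slopes,ztop [1.00000e-03 1.00000e-04 8.41719e+01] 3372
ext [[478.3, 293.5, 82.4], [537.3, 352.5, 85.7]]
plate in lifter: centre [46.3 -0.4] size [73.5 68.2] ang 1.9
slopes [ 7.00000e-03 -2.50000e-03  1.08253e+01] ztop 11.2 n 466 world z med 78.0
heel [-19.9   5. ] [-13.1   6.3  15.6] 2.9
t 17.1 p [507.1 280.7 189.8] yaw 89.54 tilt [-0.  0.] w 24.0 F [-0.5  0.2 -0.7]
```

The plate lies flat on the rails (top at z 84.2, slopes under 0.001), 0.3 mm from the stage centre. I'll draw the foot out and then look.

```bash
python3 -m inch '[{"tx":-0.4,"ty":0,"tz":0,"ax":0,"ay":0,"az":0,"jaw":0},{"tx":-0.9,"ty":0,"tz":0,"ax":0,"ay":0,"az":0,"jaw":0},{"tx":-1.5,"ty":0,"tz":0,"ax":0,"ay":0,"az":0,"jaw":0},{"tx":-2,"ty":0,"tz":0,"ax":0,"ay":0,"az":0,"jaw":0},{"tx":-2,"ty":0,"tz":0,"ax":0,"ay":0,"az":0,"jaw":0},{"tx":-1.5,"ty":0,"tz":0,"ax":0,"ay":0,"az":0,"jaw":0},{"tx":-0.7,"ty":0,"tz":0,"ax":0,"ay":0,"az":0,"jaw":0},{"tx":0,"ty":0,"tz":0,"ax":0,"ay":0,"az":0,"jaw":0},{"tx":0,"ty":0,"tz":0,"ax":0,"ay":0,"az":0,"jaw":0}]'
python3 k.py wk; python3 p.py 507,190,318,89.5,5 470,0,322,50,6 442,-310,322,9,9
```

```text
t: 18.23
ee_pos: [506.5, 191.1, 189.8]
orientation: [-2.23, -2.213, -0.0]
ft_force: [-0.6, -0.4, -0.5]
width: 23.6
plate world (2822, array([507.9, 323. ]), array([61.1, 60.5]), 88.1, array([507. , 321.8,  84.1]))
slopes,ztop [0.00000e+00 4.00000e-04 8.41253e+01] 2822
ext [[478.1, 293.0, 82.4], [537.3, 352.3, 85.7]]
t 18.27 p [506.5 191.2 189.8] yaw 89.56 tilt [0.0002 0.0002] w 23.4 F [ 0.2  0.3 -1.3]
[{"tx":-0.02,"ty":0.01,"tz":-2.56,"ax":0,"ay":0,"az":0.01,"jaw":0.0},{"tx":-0.02,"ty":0.01,"tz":-2.56,"ax":0,"ay":0,"az":0.01,"jaw":0.0},{"tx":-0.02,"ty":0.01,"tz":-2.56,"ax":0,"ay":0,"az":0.01,"jaw":0.0},{"tx":-0.02,"ty":0.01,"tz":-2.56,"ax":0,"ay":0,"az":0.01,"jaw":0.0},{"tx":-0.02,"ty":0.01,"tz":-2.56,"ax":0,"ay":0,"az":0.01,"jaw":0.0},{"tx":-3.17,"ty":-0.59,"tz":-0.07,"ax":0,"ay":0,"az":6.58,"jaw":0.0},{"tx":-3.22,"ty":-0.22,"tz":-0.07,"ax":0,"ay":0,"az":6.58,"jaw":0.0},{"tx":-3.22,"ty":0.15,"tz":-0.07,"ax":0,"ay":0,"az":6.58,"jaw":0.0},{"tx":-3.18,"ty":0.52,"tz":-0.07,"ax":0,"ay":0,"az":6.58,"jaw":0.0},{"tx":-3.1,"ty":0.88,"tz":-0.07,"ax":0,"ay":0,"az":6.58,"jaw":0.0},{"tx":-2.98,"ty":1.23,"tz":-0.07,"ax":0,"ay":0,"az":6.58,"jaw":0.0},{"tx":-2.84,"ty":1.98,"tz":-0.0,"ax":0,"ay":0,"az":4.56,"jaw":0.0}]
[{"tx":-2.67,"ty":2.19,"tz":-0.0,"ax":0,"ay":0,"az":4.56,"jaw":0.0},{"tx":-2.49,"ty":2.4,"tz":-0.0,"ax":0,"ay":0,"az":4.56,"jaw":0.0},{"tx":-2.29,"ty":2.59,"tz":-0.0,"ax":0,"ay":0,"az":4.56,"jaw":0.0},{"tx":-2.08,"ty":2.76,"tz":-0.0,"ax":0,"ay":0,"az":4.56,"jaw":0.0},{"tx":-1.85,"ty":2.92,"tz":-0.0,"ax":0,"ay":0,"az":4.56,"jaw":0.0},{"tx":-1.61,"ty":3.06,"tz":-0.0,"ax":0,"ay":0,"az":4.56,"jaw":0.0},{"tx":-1.37,"ty":3.18,"tz":-0.0,"ax":0,"ay":0,"az":4.56,"jaw":0.0},{"tx":-1.11,"ty":3.28,"tz":-0.0,"ax":0,"ay":0,"az":4.56,"jaw":0.0}]
```

View pics/wk.png

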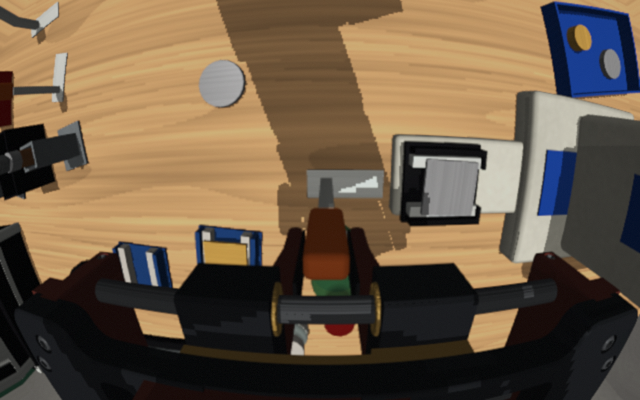

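The view shows the plate seated at (450,185) between the lips, with the lifter fully out at (345,183). I'll take the lifter back to its cup, a bit higher than before.

```bash
python3 -m inch '[{"tx":0,"ty":0,"tz":-2.5,"ax":0,"ay":0,"az":0,"jaw":0},{"tx":0,"ty":0,"tz":-3.5,"ax":0,"ay":0,"az":0,"jaw":0},{"tx":0,"ty":0,"tz":-4,"ax":0,"ay":0,"az":0,"jaw":0},{"tx":0,"ty":0,"tz":-4,"ax":0,"ay":0,"az":0,"jaw":0},{"tx":-1,"ty":-0.2,"tz":-1,"ax":0,"ay":0,"az":0,"jaw":0},{"tx":-3.0,"ty":-0.6,"tz":0,"ax":0,"ay":0,"az":6.6,"jaw":0},{"tx":-3.2,"ty":-0.2,"tz":0,"ax":0,"ay":0,"az":6.6,"jaw":0},{"tx":-3.2,"ty":0.2,"tz":0,"ax":0,"ay":0,"az":6.6,"jaw":0},{"tx":-3.2,"ty":0.5,"tz":0,"ax":0,"ay":0,"az":6.6,"jaw":0},{"tx":-3.1,"ty":0.9,"tz":0,"ax":0,"ay":0,"az":6.6,"jaw":0},{"tx":-3.0,"ty":1.2,"tz":0,"ax":0,"ay":0,"az":6.6,"jaw":0},{"tx":-2.8,"ty":2.0,"tz":0,"ax":0,"ay":0,"az":4.6,"jaw":0}]' ; python3 -m inch '[{"tx":-2.7,"ty":2.2,"tz":0,"ax":0,"ay":0,"az":4.6,"jaw":0},{"tx":-2.5,"ty":2.4,"tz":0,"ax":0,"ay":0,"az":4.6,"jaw":0},{"tx":-2.3,"ty":2.6,"tz":0,"ax":0,"ay":0,"az":4.6,"jaw":0},{"tx":-2.1,"ty":2.8,"tz":0,"ax":0,"ay":0,"az":4.6,"jaw":0},{"tx":-1.9,"ty":2.9,"tz":0,"ax":0,"ay":0,"az":4.6,"jaw":0},{"tx":-1.6,"ty":3.1,"tz":0,"ax":0,"ay":0,"az":4.6,"jaw":0},{"tx":-1.3,"ty":3.2,"tz":0,"ax":0,"ay":0,"az":4.6,"jaw":0},{"tx":0,"ty":0,"tz":0,"ax":0,"ay":0,"az":0,"jaw":0}]'; python3 p.py 441.5,-311.6,330,8.7,2
```

```text
t: 19.77
ee_pos: [463.5, -42.7, 338.2]
orientation: [-2.899, -1.207, 0.003]
ft_force: [-0.7, -0.5, -1.1]
width: 24.2
t: 20.78
ee_pos: [441.2, -285.3, 337.9]
orientation: [-3.12, -0.355, 0.004]
ft_force: [0.3, 0.3, -1.5]
width: 23.9
t 20.77 p [ 441.2 -285.3  337.9] yaw 12.99 tilt [-0.0024  0.0012] w 23.9 F [ 0.3  0.3 -1.5]
[{"tx":-0.28,"ty":1.29,"tz":0.4,"ax":0,"ay":0,"az":2.14,"jaw":0.0},{"tx":-0.23,"ty":1.29,"tz":0.4,"ax":0,"ay":0,"az":2.14,"jaw":0.0}]
```

```bash
python3 -m inch '[{"tx":-0.3,"ty":1.3,"tz":1.0,"ax":0,"ay":0,"az":2.1,"jaw":0},{"tx":-0.2,"ty":1.3,"tz":2.0,"ax":0,"ay":0,"az":2.1,"jaw":0},{"tx":0,"ty":0,"tz":3.0,"ax":0,"ay":0,"az":0,"jaw":0},{"tx":0,"ty":0,"tz":2.5,"ax":0,"ay":0,"az":0,"jaw":0},{"tx":0,"ty":0,"tz":0.5,"ax":0,"ay":0,"az":0,"jaw":0},{"tx":0,"ty":0,"tz":0,"ax":0,"ay":0,"az":0,"jaw":0}]'
python3 - <<'E'
from h import *
im,d,W=shot("wrist","wl.png"); i=im.astype(int);r,g,b=i[...,0],i[...,1],i[...,2]; z=get_obs()["ee_pos"][2]-123
dark=(r<60)&(g<60)&(b<60)
print("rim",rect(W,(390,-370),(530,-250),84,97,dark)); print("foot",rect(W,(390,-370),(530,-250),z-3,z+8,(abs(r-b)<40)&(r>60)))
E
python3 p.py 441.2,-312,245,8.7,1
```

```text
t: 21.52
ee_pos: [443.0, -310.2, 249.6]
orientation: [-3.132, -0.245, 0.001]
ft_force: [0.0, -0.7, -0.9]
width: 23.8
rim (594, array([ 461.2, -308.8]), array([102.5,  53.5]), 8.3, array([ 453.6, -300.9,   89.6]))
foot (1880, array([ 462.8, -306.4]), array([80., 31.]), 9.0, array([ 465.3, -304.9,  129.7]))
t 21.57 p [ 443.3 -310.4  250.3] yaw 8.96 tilt [ 0.0007 -0.0005] w 23.5 F [-0.2 -0.3 -0.8]
[{"tx":-0.24,"ty":0.12,"tz":0.53,"ax":0,"ay":0,"az":0.26,"jaw":0.0}]
```

View pics/wl.png

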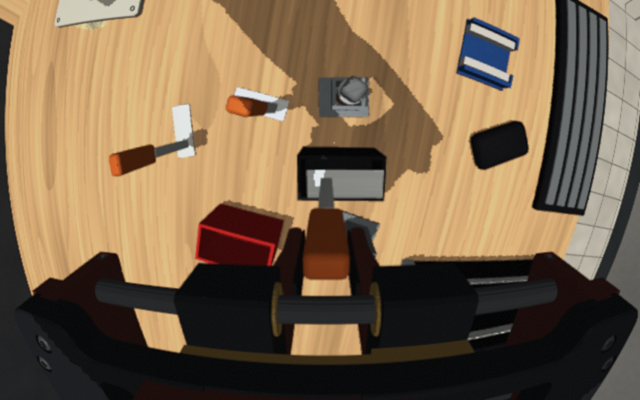

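The foot at (345,180) is over the black cup with a ~2–3 mm offset, which I'll correct while lowering. The last bit goes slowly.

```bash
python3 -m inch '[{"tx":-0.2,"ty":0.2,"tz":0.5,"ax":0,"ay":0,"az":0.3,"jaw":0},{"tx":0,"ty":0,"tz":1,"ax":0,"ay":0,"az":0,"jaw":0},{"tx":0,"ty":0,"tz":1.5,"ax":0,"ay":0,"az":0,"jaw":0},{"tx":0,"ty":0,"tz":2,"ax":0,"ay":0,"az":0,"jaw":0},{"tx":0,"ty":0,"tz":2,"ax":0,"ay":0,"az":0,"jaw":0},{"tx":0,"ty":0,"tz":2,"ax":0,"ay":0,"az":0,"jaw":0},{"tx":0,"ty":0,"tz":1.5,"ax":0,"ay":0,"az":0,"jaw":0},{"tx":0,"ty":0,"tz":1,"ax":0,"ay":0,"az":0,"jaw":0},{"tx":0,"ty":0,"tz":0.4,"ax":0,"ay":0,"az":0,"jaw":0},{"tx":0,"ty":0,"tz":0,"ax":0,"ay":0,"az":0,"jaw":0}]'; python3 p.py
```

```text
t: 22.82
ee_pos: [441.4, -312.8, 130.8]
orientation: [3.133, 0.237, 0.0]
ft_force: [-0.7, -0.4, -2.5]
width: 23.8
t 22.82 p [ 441.4 -312.8  130.8] yaw 8.64 tilt [ 0.0002 -0.0001] w 23.8 F [-0.7 -0.4 -2.5]
```

```bash
python3 -m inch '[{"tx":0,"ty":0,"tz":0.2,"ax":0,"ay":0,"az":0,"jaw":0},{"tx":0,"ty":0,"tz":0.15,"ax":0,"ay":0,"az":0,"jaw":0},{"tx":0,"ty":0,"tz":0,"ax":0,"ay":0,"az":0,"jaw":0}]'; python3 -m inch '[{"tx":0,"ty":0,"tz":0,"ax":0,"ay":0,"az":0,"jaw":0.4},{"tx":0,"ty":0,"tz":0,"ax":0,"ay":0,"az":0,"jaw":0.7},{"tx":0,"ty":0,"tz":0,"ax":0,"ay":0,"az":0,"jaw":0.9},{"tx":0,"ty":0,"tz":0,"ax":0,"ay":0,"az":0,"jaw":0.9},{"tx":0,"ty":0,"tz":-2,"ax":0,"ay":0,"az":0,"jaw":0.9},{"tx":0,"ty":0,"tz":-4,"ax":0,"ay":0,"az":0,"jaw":0.9},{"tx":0,"ty":0,"tz":-5,"ax":0,"ay":0,"az":0,"jaw":0.9},{"tx":0,"ty":0,"tz":-5,"ax":0,"ay":0,"az":0,"jaw":0.9},{"tx":0,"ty":-5,"tz":-3,"ax":0,"ay":0,"az":0,"jaw":0.9},{"tx":0,"ty":-5,"tz":-1,"ax":0,"ay":0,"az":0,"jaw":0.9},{"tx":0,"ty":0,"tz":0,"ax":0,"ay":0,"az":0,"jaw":0.9},{"tx":0,"ty":0,"tz":0,"ax":0,"ay":0,"az":0,"jaw":0.9}]'
python3 - <<'E'
from h import *
im,d,W=shot("wrist","wm.png"); i=im.astype(int);r,g,b=i[...,0],i[...,1],i[...,2];dark=(r<60)&(g<60)&(b<60)
print("rim",rect(W,(390,-370),(530,-250),84,96,dark),"handle top",rect(W,(390,-370),(520,-260),180,192,(r>110)&(r>g*1.8)))
for n in("scene","top"):
    im,d,W=shot(n,n+"9.png"); i=im.astype(int); gr=(abs(i[...,0]-i[...,2])<40)&(i[...,0]>50); print(n,"plate",rect(W,(474,285),(545,358),81,90,gr))
    print("handle top",rect(W,(390,-370),(520,-260),180,192,(i[...,0]>110)&(i[...,0]>i[...,1]*1.6)))
    for th in "brass_plate brush driver oil_bottle ref_block cap_jar mouse".split():
        ms=masks_of(n,th); W0=np.load(n+".npz")["W"]
        if ms:
            q=W[ms[0]["pixels"]]; print(th,round(ms[0]["score"],2),np.round(np.nanmedian(q,0)))
a=cv2.imread("pics/scene9.png");b=cv2.imread("pics/wm.png")
cv2.imwrite("pics/fin.png",np.vstack([cv2.resize(a,(480,300)),cv2.resize(b,(480,300))]))
E
```

```text
t: 23.2
ee_pos: [441.3, -312.7, 127.4]
orientation: [3.133, 0.237, 0.0]
ft_force: [-0.6, -1.1, -2.3]
width: 24.0
t: 24.7
ee_pos: [426.4, -214.1, 327.3]
orientation: [3.132, 0.238, 0.0]
ft_force: [0.0, 0.5, -0.8]
width: 78.8
rim (521, array([ 460.6, -309.1]), array([101.4,  56. ]), 8.0, array([ 462.4, -302.8,   89. ])) handle top (178, array([ 440.9, -311.5]), array([21. , 13.3]), 7.2, array([ 440.8, -310.8,  184.7]))
scene plate (667, array([510.9, 320.2]), array([67. , 67.9]), 89.0, array([511.9, 321.4,  83.8]))
handle top (45, array([ 442. , -312.3]), array([22.4, 15.2]), 2.0, array([ 444. , -312. ,  183.7]))
brass_plate 0.66 [627.  55.  30.]
brush 0.78 [ 461. -208.  138.]
driver 0.66 [ 508. -404.  146.]
oil_bottle 0.62 [618. 200. 102.]
ref_block 0.61 [398.  62.  11.]
cap_jar 0.6 [764. 133.  59.]
mouse 0.75 [ 712. -226.   29.]
top plate (378, array([505.8, 321.3]), array([67.4, 63.3]), 85.5, array([506.3, 322.2,  84.4]))
handle top (0, None, None, None)
brass_plate 0.82 [621.  56.  30.]
oil_bottle 0.91 [587. 192. 116.]
ref_block 0.51 [390.  62.  12.]
cap_jar 0.69 [740. 130.  59.]
mouse 0.56 [ 698. -227.   30.]
```

View pics/fin.png

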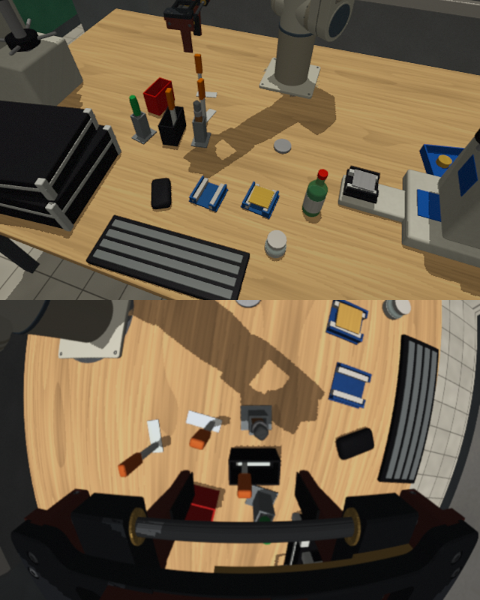

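The last view shows the lifter upright in the black cup at (245,475), the plate on the stage at (362,182), rest_a empty, and everything else where it was. I'll hand it in.

```bash
python3 -c "
from workcell import ctrl
print(ctrl.close_job())"
```

```text
the job is handed in; nothing more can be done
None
```

The steel plate is on the tester's stage, and the orange-handled lifter is back in its black holder, handle up. I handed the job in at about 26 s of the 58 s allowed; no verdict is reported.

**What I did:** I took the lifter from the black holder, the one farthest from the base. I slid its foot under the steel plate from the rest's open end and carried the plate level to the stage. After setting it down I drew the foot out and put the lifter back.

**Last checks:**
- **Plate:** after the foot was out, the wrist camera put it about 0.5 mm from the stage centre. It was flat (slopes under 0.001), with its top at 84.1 mm where 84 is expected, and turned about 1.5° from the rails. At the end the scene and top cameras also put it on the stage.
- **Lifter:** it stands upright about 20 mm from the holder's centre, as at the start. The handle top is at z = 185 mm, so the foot is on the holder's floor. The gripper is open and clear of everything.
- **Other things:** the brass plate, bottle, disc, jar and mouse are within about 3 mm of their starting readings.

**What failed or disagreed:**
- My first move was refused because some fields were missing; nothing moved.
- One measuring script crashed because the foot was hidden under the plate.
- The scene camera reads about 3–5 mm farther in x than the wrist and top cameras. I relied on the wrist camera.
- I only rechecked the brush and driver in the scene camera. They had not moved more than about 1 mm there.

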